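Pump the vacuum jar and ease the pump back up

TASK

Re-seal the tilted white vacuum jar in the drawer: push the orange lock slide fully in so that it no longer blocks the black pump knob, press the knob all the way down, then let its spring bring it back all the way up slowly, under control, never letting it snap back. Leave the lock slide in and the knob up, and do not knock the hook rail, its hanging spoons, the shaker or the grinder.

Things in the scene. Friction and masses are not known exactly. Their poses are not given: they have to be found in the camera images.
- jar: round white ceramic jar, a globe 112 mm across, held fast on the drawer floor; its mouth, flat white lid (94 mm across) and pump lean 26 degrees (0.45 rad) from vertical, towards the jar's -x side, which roughly faces the robot. Origin: centre of its underside; x, y level, z up. The hook rail passes over the pump, so the tool has to come in leaning about as the pump does (at least 20 degrees)
- pump_top (a point): centre of the top face of the black round pump knob (30 mm across, 12 mm thick, on a 12 mm stem) in the middle of the lid; moves with it. z axis: out along the pump axis (26 degrees from vertical); y axis: level, same as the jar's y; the knob is pressed along -z
- pump (a joint): travel of the pump knob in m: 0 fully up, 0.022 fully down at its stop. Spring: about 5 N at the top to 12 N at the bottom, always pushing it up; let go, it snaps up at some 0.3 to 0.5 m/s. It counts as snapping above 0.12 m/s. While the lock is not in, two orange blocks under the knob keep it from being pressed
- lock_tab (a point): centre of the orange upright tab of the lock slide, beside the pump on the jar's +y side: 8 mm thick along y, 28 mm wide along its x, 34 mm tall along its z (axes as for pump_top; the tab's top end is 8 mm lower along z than the top of the raised knob). It starts some 60 mm from the pump axis, beyond the lid's rim, with free air on its outer side, and is pushed along its -y, towards the pump
- lock (a joint): travel of the lock slide in m: 0 locked, 0.024 fully in (free) at its stop; starts at 0 to 0.004; stiff with about 2 N friction and stays where it is left. Below about 0.019 its blocks still catch the knob. Fully in, the tab's inner face is 34 mm from the pump axis
- drawer: pale wooden drawer standing open on the boards, fixed, 270 mm (x) by 540 mm (y), walls 85 mm high and 12 mm thick, floor 8 mm thick. Origin: centre of its underside
- rail_mid (a point): middle of the hook rail: a steel bar 10 mm thick along the drawer's y, 470 mm long, 262 mm above the table; it passes some 120 mm above the pump knob; two bent posts carry it from the far wall at its ends, 235 mm to each side. Axes as the drawer's
- spoon_set (a joint): swing in rad of the steel measuring spoons that hang from the rail, 165 mm from its middle on the -y side, down to some 145 mm below the rail; 0 hanging straight
- tasting_spoon (a joint): swing in rad of the bamboo tasting spoon that hangs from the rail, 200 mm from its middle on the +y side, down to some 130 mm below the rail; 0 hanging straight
- shaker: empty glass shaker with steel cap, 58 mm across, 98 mm tall, loose on the drawer floor to one side of the jar; origin: centre of its underside
- grinder: cast aluminium grinder, 60 mm across, 113 mm tall, loose on the drawer floor to the other side; origin: centre of its underside
Mind the look-alikes: they are no part of the job. Leave any turquoise look-alike of the grinder alone. Leave any pink look-alike of the shaker alone.

How it is judged:
By the outcome, as a careful person would: the job done as asked, in the order asked, and still so for the second after the job is handed in, with the robot touching nothing.
It also fails if it takes over 38 s, if anything falls off the work surface, if the arm or the gripper's body presses on something with over 40 N, if the wrist force passes 120 N, or if a joint passes its speed limit or range.

ROBOT

A 6-joint arm with a two-finger parallel gripper is mounted at the origin on the work surface. World frame = base frame: x ahead of the robot, y to its left, z up, the work surface at z = 0. Lengths are in m, angles in rad, forces in N, time in s.
With the tool pointing down it reaches from about 0.375 to 0.925 m from the base axis. Payload 5.7 kg.
Tool frame: the origin (TCP) lies midway between the tips of the shut fingers; the grasp point (between the pads) lies 19 mm behind it; z points along the fingers, y is the line along which they close (so a half turn about z gives the same grasp; the last joint's range is limited). The gripper opens to 85 mm and grips with 20 to 120 N. Pads are 22 mm wide; open, the fingers measure 114 mm over their backs; the gripper's body (76 mm by 85 mm) begins 54 mm behind the grasp point. The pads swing forward as they close: fully open they stand 13 mm farther back than shut.
Start: joints at [1.164, 0.359, 1.51, -0, 1.272, -0.115], TCP at [0.173, 0.575, 0.231] pointing down, gripper open.
Joint ranges: [-2.97, 2.97], [-1.01, 2.36], [0.21, 2.38], [-0.96, 4.11], [0.2, 2.71], [-2.98, 2.98]. Speed limits (rad/s): [2.39, 2.39, 3.14, 3.14, 3.14, 3.14].

INTERFACE

Orientations are given as [roll, pitch, yaw] about the fixed x, y, z axes, in that order (R = Rz(yaw) Ry(pitch) Rx(roll)).
In Python, from station import * gives the robot as it stands.
- The arm moves only by the tool carry_out, never from a script. Its argument "deltas" is a list of rows, each an object of numbers: "gripper": the finger opening in cm, from 0 to 8.54; "tx", "ty", "tz": the shift along the tool's x, y, z in cm; "roll": the turn about the tool's z in degrees. In form: [{"gripper": .., "tx": .., "ty": .., "tz": .., "roll": ..}, ...]. A call has exactly 5 rows; each row is the pose to reach, as a shift and turn from the pose commanded when the call began, along the tool's axes at that moment; what a row does not reach only later rows make up. A row lasts 1/12 s, in which the tool goes at most 41.7 mm and 7.16 degrees, less where a joint would pass 70% of its speed; a pose out of reach is approached as far as the arm can. A call with a gripper value outside its range is refused whole. The fingers move at their own pace and stop on an object; "newtons" is the grip in N (left out, the last holds). Time passes only in rows, so rows that repeat a pose let the fingers close, or fill a call up. It gives the time, the measured TCP pose, the force, the opening and the grip force at its end, in the units of the state.
- observe(): the state, without advancing time (a new reading comes with each control period).
- capture(name): name is "side" or "top" or "wrist"; returns (picture, depth): 400x640x3 uint8, red, green, blue; 400x640 float32, m along the optical axis (not along the pixel's ray), 0 where there is no reading.
- calibration(name): a dict with "intrinsics" (3x3 intrinsics, pixels), "camera_from_world" (4x4, takes a point from world to camera coordinates). Camera axes: x right, y up, looking along -z (the intrinsics and any distortion apply to the point x, -y, -z); pixel columns grow to the right and rows downward; lengths in m; the calibration is good to about 2 mm. A picture is of the moment at which its call begins: read the wrist's pose just before it. calibration takes no time and is no camera call; for the wrist camera it gives the pose at the moment of the call.
- sign_off(): hands the job in; it is judged then, once.
The state is a dict: "time_s": time; "joint_pos": joint angles; "joint_velocities": joint speeds; "tau": joint torques, N m; "tool_pos": TCP position; "tool_rot": TCP orientation; "contact_force": force on the tool from outside, world axes, zero at the start; "moment": the same for the moment, N m; "gripper_width": finger opening in m; "grip_force": force on a finger pad.
Only numpy, scipy, OpenCV 4.12 (cv2) and the standard library are available. Lean on these libraries where they do the work, as an engineer would, in place of code of your own. Each camera call takes 0.05 s, during which the arm holds its last target. There are 200 camera calls.

## Working session

There is one attempt and no reset: what is moved stays moved. The work goes in short steps, Python scripts to look and compute and a tool call to move; the robot and the scene stay as the last step left them, time stands still between calls to the robot, and variables do not carry over. Pictures are saved under pics/ and viewed, at most 10 in all, crops included, and the job is handed in when it is done.

Besides the shell and the picture viewer there is one more tool, called after ">>>" in YAML: its name, and indented under it one key for each argument. carry_out: Moves the arm, as the interface text tells. Its arguments: {"type":"object","properties":{"deltas":{"type":"array"},"newtons":{"type":"number"}},"required":["deltas"]}

```bash
mkdir -p pics
cat > h.py <<'E'
from station import *
import numpy as np, cv2
def pts(d,c):
    K=np.array(c["intrinsics"]);T=np.linalg.inv(np.array(c["camera_from_world"]))
    v,u=np.mgrid[:400,:640]
    X=np.stack([(u-K[0,2])/K[0,0]*d,-(v-K[1,2])/K[1,1]*d,-d],-1)
    return X@T[:3,:3].T+T[:3,3]
def shot(n,f):
    c=calibration(n);im,d=capture(n)
    cv2.imwrite('pics/%s.png'%f,im[:,:,::-1]);np.savez('pics/%s.npz'%f,im=im,d=d,P=pts(d,c))
    return im,d,pts(d,c)
E
python3 - <<'E'
from h import *
print(observe())
for n in("side","top"):
    c=calibration(n);print(n,c)
    im,d,P=shot(n,n+'0')
    hsv=cv2.cvtColor(im,cv2.COLOR_RGB2HSV)
    m=(hsv[...,0]>5)&(hsv[...,0]<18)&(hsv[...,1]>190)&(hsv[...,2]>120)&(d>0)
    k,l,s,ce=cv2.connectedComponentsWithStats(m.astype(np.uint8))
    for i in range(1,k):
        if s[i,4]>15: q=P[l==i];print(s[i],q.mean(0),q.min(0),q.max(0))
a=cv2.imread('pics/side0.png');b=cv2.imread('pics/top0.png')
E
```

```text
{'time_s': 0.0, 'joint_pos': array([ 1.16387043e+00,  3.59517737e-01,  1.51143662e+00,  2.03266138e-05,
        1.27251892e+00, -1.15109392e-01]), 'joint_velocities': array([-0.00039255, -0.00042991,  0.00096228,  0.00020688,  0.00047621,
       -0.00044505]), 'tau': array([-1.99699083e-03, -5.27602601e+01, -2.78629732e+01, -5.86318711e-04,
        1.30893764e-02, -1.94633753e-05]), 'tool_pos': array([0.17234706, 0.5739959 , 0.23044443]), 'tool_rot': array([-3.13972671e+00, -2.35288455e-04,  2.84976994e+00]), 'contact_force': array([-0.57999502, -0.38614584,  0.08404961]), 'moment': array([-0.02048582, -0.04301561,  0.02020982]), 'grip_force': 0.0, 'gripper_width': 0.08507318008599865}
side {'intrinsics': array([[472.95932499,   0.        , 318.18406537],
       [  0.        , 472.95932499, 201.60292826],
       [  0.        ,   0.        ,   1.        ]]), 'camera_from_world': array([[ 0.99412629, -0.10736636,  0.01361548, -0.454179  ],
       [ 0.05821496,  0.63654785,  0.76903697, -0.19697539],
       [-0.09123561, -0.76372724,  0.63905928, -1.37724181],
       [ 0.        ,  0.        ,  0.        ,  1.        ]])}
[342 200  11  10  60] [0.55164821 0.0971424  0.12390718] [0.53720476 0.08856624 0.10632011] [0.56805887 0.10567926 0.1402194 ]
[ 431  286   93  100 4144] [ 0.82571149 -0.3061579   0.02017433] [ 0.7413805  -0.44764265  0.01329645] [ 0.93692874 -0.1560303   0.02832189]
top {'intrinsics': array([[446.6524763 ,   0.        , 318.0607675 ],
       [  0.        , 446.6524763 , 195.30648295],
       [  0.        ,   0.        ,   1.        ]]), 'camera_from_world': array([[-0.01281286, -0.99991548,  0.00220662,  0.04895274],
       [ 0.99698291, -0.01260626,  0.07659081, -0.47175276],
       [-0.07655652,  0.00318131,  0.99706017, -1.55417131],
       [ 0.        ,  0.        ,  0.        ,  1.        ]])}
```

View pics/side0.png

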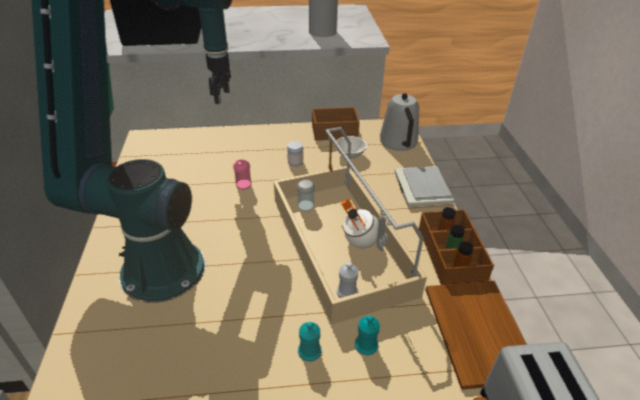

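View pics/top0.png

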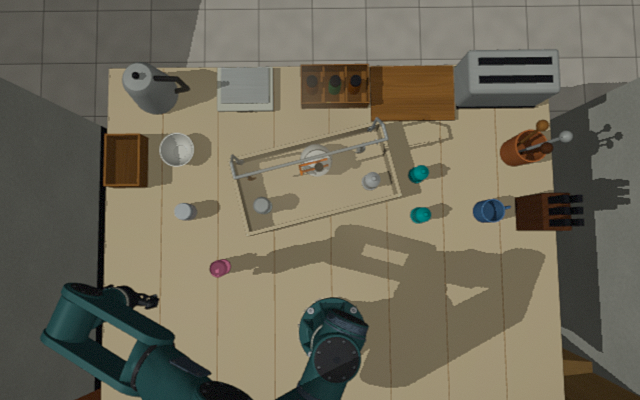

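Run:
```python
from h import *
a=np.load('pics/side0.npz');b=np.load('pics/top0.npz')
A=cv2.resize(a['im'][180:260,310:410],None,fx=5,fy=5,interpolation=cv2.INTER_CUBIC)
B=cv2.resize(b['im'][135:195,280:350],None,fx=6,fy=6,interpolation=cv2.INTER_CUBIC)
C=np.zeros((400+360,500,3),np.uint8);
C=np.zeros((400,500+300,3),np.uint8);C[:,:500]=A;B=cv2.resize(B,(300,257));C[:257,500:]=B
cv2.imwrite('pics/c0.png',C[:,:,::-1])
P=b['P']
for n,(u,v) in dict(railL=(234,172),railR=(384,139),railM=(290,160),wallL=(248,234),wallR=(400,195),shaker=(262,204),grinder=(371,180),jar=(318,160),farR=(378,125)).items(): print(n,P[v-1:v+2,u-1:u+2].reshape(-1,3).round(3)[[0,4,8]].tolist())
P=a['P']
for n,(u,v) in dict(tab=(346,205),tab2=(349,210),knob=(353,213),knob2=(352,214),lid=(352,230),lid2=(365,225)).items(): print(n,P[v,u].round(4))
```

```text
railL [[0.529, 0.296, 0.266], [0.526, 0.293, 0.265], [0.523, 0.29, 0.265]]
railR [[0.623, -0.153, 0.265], [0.62, -0.156, 0.265], [0.617, -0.159, 0.266]]
railM [[0.605, 0.145, 0.001], [0.6, 0.141, 0.01], [0.597, 0.138, 0.006]]
wallL [[0.352, 0.048, 1.586], [0.34, 0.279, 0.086], [0.337, 0.277, 0.081]]
wallR [[0.469, -0.231, 0.076], [0.465, -0.234, 0.08], [0.462, -0.238, 0.077]]
shaker [[0.443, 0.233, 0.102], [0.439, 0.229, 0.108], [0.436, 0.226, 0.108]]
grinder [[0.518, -0.131, 0.103], [0.515, -0.134, 0.102], [0.511, -0.137, 0.103]]
jar [[0.586, 0.045, 0.113], [0.583, 0.042, 0.112], [0.577, 0.039, 0.129]]
farR [[0.71, -0.162, 0.08], [0.71, -0.167, 0.066], [0.703, -0.169, 0.079]]
tab [0.5496 0.0952 0.1225]
tab2 [0.5512 0.0534 0.1383]
knob [0.5599 0.0357 0.1415]
knob2 [0.5566 0.033  0.1402]
lid [0.5571 0.0181 0.0909]
lid2 [0.5931 0.013  0.1124]
```

View pics/c0.png

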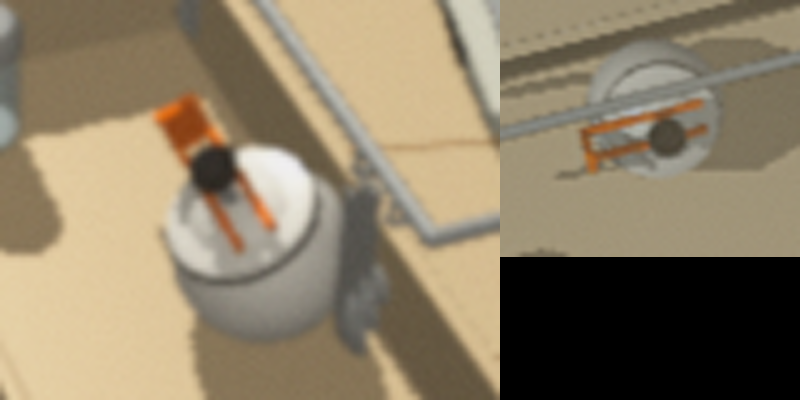

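```bash
cat >> h.py <<'E'
from scipy.spatial.transform import Rotation as Ro
def Rt(s): return Ro.from_euler('xyz',s['tool_rot']).as_matrix()
def go(x,y,z,ang=11.8):
    s=observe();R=Rt(s);d=R.T@(np.array([x,y,z])-s['tool_pos'])*100
    a=np.degrees(np.arctan2(R[1,1],R[0,1]))
    print('t',round(s['time_s'],2),'pos',s['tool_pos'].round(4),'zax',R[:,2].round(3),'yang',a.round(1),'F',s['contact_force'].round(1),'w',round(s['gripper_width'],4),'\n delta',d.round(2),'roll',round((a-ang+180)%360-180,1))
E
python3 - <<'E'
from h import *
b=np.load('pics/top0.npz');P=b['P'].reshape(-1,3);a=np.load('pics/side0.npz')
Q=P[(P[:,2]>.25)&(P[:,2]<.28)&(P[:,0]>.48)&(P[:,0]<.68)&(abs(P[:,1])<.25)]
f=np.polyfit(Q[:,1],Q[:,0],1);print(len(Q),f,np.std(Q[:,0]-np.polyval(f,Q[:,1])),'yaw',np.arctan(-f[0]), 'railx@.037',np.polyval(f,.037))
for n,c in(('top',b),('side',a)):
    im=c['im'].astype(int);P=c['P']
    m=(im.max(-1)<75)&(abs(P[...,0]-.557)<.03)&(abs(P[...,1]-.037)<.03)&(abs(P[...,2]-.14)<.02)
    q=P[m];print(n,m.sum(),q.mean(0) if m.any() else 0,q.min(0),q.max(0))
s=observe();C=np.array(calibration('wrist')['camera_from_world']);T=np.linalg.inv(C);R=Rt(s)
print('cam in tool',R.T@(T[:3,3]-s['tool_pos']),'look',R.T@-T[:3,2]);go(.44,.10,.36)
E
```

```text
540 [-0.27610961  0.58442681] 0.009551364421013451 yaw 0.2693975162894334 railx@.037 0.5742107501951436
top 6 [0.55507467 0.04833017 0.14015554] [0.54626764 0.04245565 0.13590586] [0.56168656 0.05213425 0.1437664 ]
side 54 [0.55793878 0.03392742 0.1406569 ] [0.54748526 0.02348    0.13027024] [0.56803593 0.04872049 0.14714058]
cam in tool [ 0.07772341 -0.00137326 -0.14333323] look [-3.02202820e-01  4.80972876e-04  9.53243528e-01]
t 0.1 pos [0.1724 0.5741 0.2305] zax [-0.001 -0.002 -1.   ] yang 73.3 F [-0.7  0.2  0.3] w 0.0854 
 delta [-39.27 -37.73 -12.89] roll 61.5
```

>>> carry_out:
  deltas:
    - {"tz": -4,"tx": -1,"ty": -1,"gripper": 8.5}
    - {"tx": -4,"ty": -4,"tz": -6,"roll": 7}
    - {"tx": -7,"ty": -6.5,"tz": -8,"roll": 14}
    - {"tx": -10,"ty": -9,"tz": -9,"roll": 21}
    - {"tx": -13,"ty": -12,"tz": -10,"roll": 28}

```text
validation failed for argument at $.de...
```

>>> carry_out:
  deltas:
    - {"gripper": 8.5,"tx": -1,"ty": -1,"tz": -4,"roll": 0}
    - {"gripper": 8.5,"tx": -4,"ty": -4,"tz": -6,"roll": 7}
    - {"gripper": 8.5,"tx": -7,"ty": -6.5,"tz": -8,"roll": 14}
    - {"gripper": 8.5,"tx": -10,"ty": -9,"tz": -9,"roll": 21}
    - {"gripper": 8.5,"tx": -13,"ty": -12,"tz": -10,"roll": 28}

```text
time_s: 0.52
tool_pos: [0.2596, 0.4285, 0.3303]
tool_rot: [3.14, 0.0, 2.356]
contact_force: [1.4, -0.0, 0.6]
gripper_width: 0.0851
grip_force: 0.0
```

```bash
python3 -c "
from h import *
go(.44,.1,.36)"
```

```text
t 0.52 pos [0.2596 0.4285 0.3303] zax [ 0.001  0.001 -1.   ] yang 45.0 F [ 1.4 -0.   0.6] w 0.0851 
 delta [-35.99 -10.47  -2.98] roll 33.2
```

>>> carry_out:
  deltas:
    - {"gripper": 8.5,"tx": -3.6,"ty": -1,"tz": -0.6,"roll": 7}
    - {"gripper": 8.5,"tx": -7.2,"ty": -2,"tz": -1.2,"roll": 14}
    - {"gripper": 8.5,"tx": -10.8,"ty": -3,"tz": -1.8,"roll": 21}
    - {"gripper": 8.5,"tx": -14.4,"ty": -4,"tz": -2.4,"roll": 28}
    - {"gripper": 8.5,"tx": -18,"ty": -5,"tz": -3,"roll": 33}

```text
time_s: 0.93
tool_pos: [0.3516, 0.2654, 0.3594]
tool_rot: [-3.141, 0.0, 1.779]
contact_force: [1.1, 1.5, 0.2]
gripper_width: 0.085
grip_force: 0.0
```

```bash
python3 -c "
from h import *
go(.44,.08,.36)"
```

```text
t 0.93 pos [0.3516 0.2654 0.3594] zax [-0. -0. -1.] yang 11.9 F [1.1 1.5 0.2] w 0.085 
 delta [-19.97   4.82  -0.06] roll 0.1
```

>>> carry_out:
  deltas:
    - {"gripper": 8.5,"tx": -4,"ty": 1,"tz": 0,"roll": 0}
    - {"gripper": 8.5,"tx": -8,"ty": 2,"tz": 0,"roll": 0}
    - {"gripper": 8.5,"tx": -12,"ty": 3,"tz": 0,"roll": 0}
    - {"gripper": 8.5,"tx": -16,"ty": 4,"tz": 0,"roll": 0}
    - {"gripper": 8.5,"tx": -20,"ty": 5,"tz": 0,"roll": 0}

```text
time_s: 1.35
tool_pos: [0.4429, 0.0804, 0.3592]
tool_rot: [-3.141, -0.0, 1.785]
contact_force: [0.5, 0.4, -1.0]
gripper_width: 0.085
grip_force: 0.0
```

Run:
```python
from h import *
go(.44,.08,.36)
im,d,P=shot('wrist','w0')
hsv=cv2.cvtColor(im,cv2.COLOR_RGB2HSV)
m=(hsv[...,0]>3)&(hsv[...,0]<16)&(hsv[...,1]>190)&(hsv[...,2]>90)&(d>0)&(P[...,2]>.06)
q=P[m];print(m.sum(),q.min(0),q.max(0))
ys,xs=np.where(m);print(xs.min(),xs.max(),ys.min(),ys.max())
cv2.imwrite('pics/w0b.png',im[:,:,::-1])
```

```text
t 1.35 pos [0.4429 0.0804 0.3592] zax [-0.  0. -1.] yang 12.3 F [ 0.5  0.4 -1. ] w 0.085 
 delta [ 0.02 -0.29 -0.08] roll 0.5
437 [ 0.53197993 -0.07950867  0.07896376] [0.85101303 0.10772449 0.14057766]
397 621 166 331
```

View pics/w0b.png

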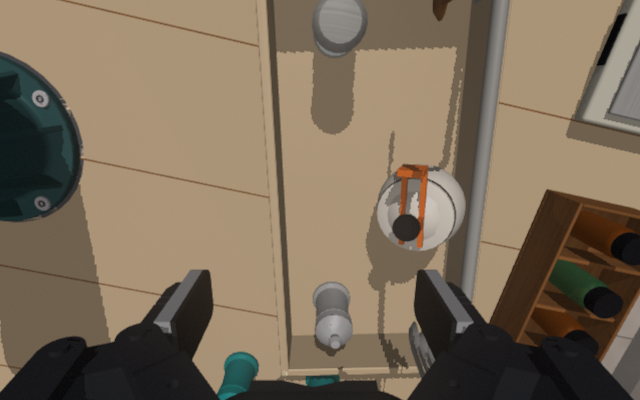

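Run:
```python
from h import *
w=np.load('pics/w0.npz');im=w['im'];P=w['P'];hsv=cv2.cvtColor(im,cv2.COLOR_RGB2HSV)
o=(hsv[...,0]>3)&(hsv[...,0]<16)&(hsv[...,1]>190)&(hsv[...,2]>90)
box=np.zeros(o.shape,bool);box[160:265,380:450]=1
k=(im.max(-1)<75)&box;k[:205]=0
q=P[k];print('knob px',np.argwhere(k).mean(0)[::-1],k.sum(),np.median(q,0),q.min(0),q.max(0))
n=q[abs(q[:,2]-np.median(q[:,2]))<.01];c=n.mean(0);print('plane normal',np.linalg.svd(n-c)[2][2],'c',c)
q=P[o&box];t=q[(q[:,2]>.11)&(q[:,1]>.085)];print('tab top',len(t),t.mean(0),t.min(0),t.max(0))
for z in(.09,.1,.11,.115,.12,.125,.13,.135): 
    a=q[(q[:,2]>z)&(q[:,2]<=z+.005)]
    if len(a):print(z,len(a),a.mean(0).round(4),a[:,1].min().round(4),a[:,1].max().round(4))
Pr=P[(P[...,2]>.255)&(P[...,2]<.275)&(P[...,0]>.5)&(np.mgrid[:400,:640][0]<265)];f=np.polyfit(Pr[:,1],Pr[:,0],1)
print('rail',len(Pr),f,'yaw',np.arctan(-f[0]),np.std(Pr[:,0]-np.polyval(f,Pr[:,1])),'x@.037',np.polyval(f,.037),Pr[:,2].mean())
# bar direction: far bar (right edge)
```

```text
knob px [405.95789474 227.43684211] 570 [0.55544004 0.04054904 0.14044486] [0.42574884 0.0086283  0.08832482] [0.56845311 0.15483385 0.50254162]
plane normal [ 0.40785409  0.04341719 -0.91201425] c [0.55526355 0.04037422 0.14043652]
tab top 215 [0.54610131 0.09952936 0.13667648] [0.42574884 0.08530644 0.11172453] [0.57065826 0.15483385 0.50254162]
0.1 9 [0.5542 0.0559 0.1035] 0.0498 0.0618
0.11 214 [0.575  0.0613 0.1135] 0.0121 0.106
0.115 37 [0.5689 0.0778 0.1162] 0.0147 0.1077
0.12 18 [0.5573 0.0888 0.1228] 0.0481 0.1073
0.125 55 [0.5401 0.0963 0.1284] 0.0373 0.1066
0.13 71 [0.5439 0.0961 0.1323] 0.0366 0.1059
0.135 14 [0.5546 0.1014 0.1384] 0.098 0.1055
rail 4357 [-0.24620706  0.58015004] yaw 0.24140566044670786 0.0027134002596556597 x@.037 0.5710403774352061 0.2661996172838322
```

Run:
```python
from h import *
s=observe();R=Rt(s);w=np.load('pics/w0.npz')
Q=(w['P'].reshape(-1,3)-s['tool_pos'])@R
Q=Q[(w['d'].ravel()>.01)&(w['d'].ravel()<.19)]
for z in np.arange(-.16,.02,.01):
    a=Q[(Q[:,2]>z)&(Q[:,2]<=z+.01)]
    if len(a):print(round(z,3),len(a),'y',a[:,1].min().round(3),a[:,1].max().round(3),'x',a[:,0].min().round(3),a[:,0].max().round(3), 'inner+y',a[a[:,1]>.0][:,1].min().round(3) if (a[:,1]>0).any() else '')
```

```text
-0.09 4265 y -0.075 0.069 x 0.017 0.025 inner+y 0.0
-0.08 9466 y -0.077 0.071 x 0.006 0.024 inner+y 0.0
-0.07 9983 y -0.078 0.071 x -0.0 0.022 inner+y 0.029
-0.06 2361 y -0.075 0.069 x 0.005 0.021 inner+y 0.039
-0.05 2158 y -0.059 0.053 x -0.006 0.018 inner+y 0.039
-0.04 2047 y -0.06 0.053 x -0.005 0.018 inner+y 0.039
-0.03 1632 y -0.06 0.053 x -0.006 0.018 inner+y 0.039
-0.02 566 y -0.053 0.051 x -0.005 0.018 inner+y 0.039
```

>>> carry_out:
  deltas:
    - {"gripper": 8.5,"tx": 1.5,"ty": 0,"tz": 2,"roll": 0}
    - {"gripper": 8.5,"tx": 2.8,"ty": 0,"tz": 5,"roll": 0}
    - {"gripper": 8.5,"tx": 2.8,"ty": 0.2,"tz": 9,"roll": 0}
    - {"gripper": 8.5,"tx": 2.8,"ty": 0.5,"tz": 13,"roll": 0}
    - {"gripper": 8.5,"tx": 2.8,"ty": 1,"tz": 17,"roll": 0}

```text
time_s: 1.82
tool_pos: [0.4459, 0.1122, 0.1879]
tool_rot: [3.141, 0.0, 1.785]
contact_force: [1.5, -0.2, -1.1]
gripper_width: 0.0849
grip_force: 0.0
```

>>> carry_out:
  deltas:
    - {"gripper": 8.5,"tx": 0,"ty": 0,"tz": 3,"roll": 0}
    - {"gripper": 8.5,"tx": 0,"ty": 0,"tz": 6,"roll": 0}
    - {"gripper": 8.5,"tx": 0,"ty": 0,"tz": 8.7,"roll": 0}
    - {"gripper": 8.5,"tx": 0,"ty": 1,"tz": 8.7,"roll": 0}
    - {"gripper": 8.5,"tx": 0,"ty": 2,"tz": 8.7,"roll": 0}

```text
time_s: 2.23
tool_pos: [0.4651, 0.1163, 0.1014]
tool_rot: [-3.137, -0.0, 1.785]
contact_force: [0.3, 0.0, 0.4]
gripper_width: 0.0849
grip_force: 0.0
```

```bash
cat >> h.py <<'E'
def uv():
    s=observe();p=s['tool_pos'];print('u,v',round(.977*p[0]+.213*p[1],4),round(-.213*p[0]+.977*p[1],4));go(*p)
E
python3 - <<'E'
from h import *
uv();im,d,P=shot('wrist','w1')
a=cv2.imread('pics/w1.png')
im2,_,_=shot('side','s1');b=cv2.resize(im2[150:270,300:440,::-1],None,fx=3,fy=3)
cv2.imwrite('pics/c1.png',np.hstack([cv2.resize(a,(380,360)),b[:,:420]]))
E
```

```text
u,v 0.4791 0.0146
t 2.23 pos [0.4651 0.1163 0.1014] zax [-0.004 -0.    -1.   ] yang 12.3 F [0.3 0.  0.4] w 0.0849 
 delta [0. 0. 0.] roll 0.5
```

View pics/c1.png

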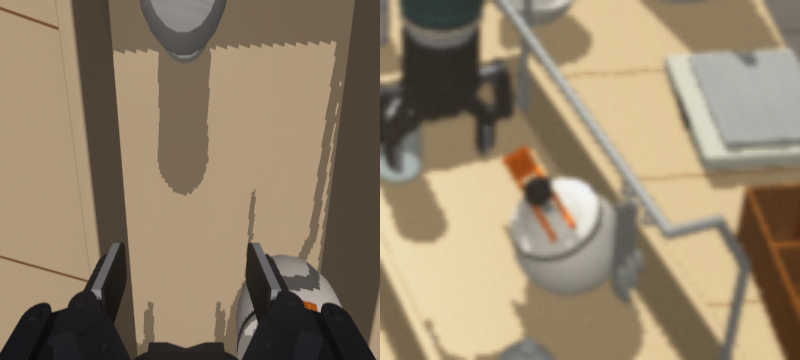

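>>> carry_out:
  deltas:
    - {"gripper": 8.5,"tx": 0,"ty": 1,"tz": 0,"roll": 0}
    - {"gripper": 8.5,"tx": -0.5,"ty": 1.9,"tz": 0,"roll": 0}
    - {"gripper": 8.5,"tx": -1,"ty": 1.9,"tz": 0,"roll": 0}
    - {"gripper": 8.5,"tx": -1.5,"ty": 1.9,"tz": 0,"roll": 0}
    - {"gripper": 8.5,"tx": -2,"ty": 1.9,"tz": 0,"roll": 0}

```text
time_s: 2.75
tool_pos: [0.4893, 0.1002, 0.1028]
tool_rot: [3.141, 0.0, 1.785]
contact_force: [1.0, 2.2, 0.7]
gripper_width: 0.0842
grip_force: 1.2
```

```bash
python3 -c "
from h import *
uv()"
```

```text
u,v 0.4994 -0.0064
t 2.75 pos [0.4893 0.1002 0.1028] zax [ 0.001  0.    -1.   ] yang 12.3 F [1.  2.2 0.7] w 0.0842 
 delta [0. 0. 0.] roll 0.5
```

>>> carry_out:
  deltas:
    - {"gripper": 8.5,"tx": -0.4,"ty": 0,"tz": 0,"roll": 0}
    - {"gripper": 8.5,"tx": -0.8,"ty": 0,"tz": 0,"roll": 0}
    - {"gripper": 8.5,"tx": -1.2,"ty": 0,"tz": 0,"roll": 0}
    - {"gripper": 8.5,"tx": -1.6,"ty": 0,"tz": 0,"roll": 0}
    - {"gripper": 8.5,"tx": -1.9,"ty": 0,"tz": 0,"roll": 0}

```text
time_s: 3.17
tool_pos: [0.4931, 0.0817, 0.1024]
tool_rot: [3.141, -0.0, 1.785]
contact_force: [0.7, 1.9, 0.7]
gripper_width: 0.0849
grip_force: 1.1
```

>>> carry_out:
  deltas:
    - {"gripper": 8.5,"tx": -0.1,"ty": 0,"tz": 0,"roll": 0}
    - {"gripper": 8.5,"tx": -0.2,"ty": 0,"tz": 0,"roll": 0}
    - {"gripper": 8.5,"tx": -0.2,"ty": 0,"tz": 0,"roll": 0}
    - {"gripper": 8.5,"tx": -0.2,"ty": 0,"tz": 0,"roll": 0}
    - {"gripper": 8.5,"tx": -0.2,"ty": 0,"tz": 0,"roll": 0}

```text
time_s: 3.58
tool_pos: [0.4928, 0.0799, 0.1021]
tool_rot: [-3.14, 0.0, 1.785]
contact_force: [-1.0, 0.2, 1.0]
gripper_width: 0.0851
grip_force: 0.0
```

```bash
python3 -c "
from h import *
uv()"
```

```text
u,v 0.4985 -0.0269
t 3.58 pos [0.4928 0.0799 0.1021] zax [-0.001 -0.001 -1.   ] yang 12.3 F [-1.   0.2  1. ] w 0.0851 
 delta [0. 0. 0.] roll 0.5
```

>>> carry_out:
  deltas:
    - {"gripper": 8.5,"tx": -0.1,"ty": 0,"tz": 0,"roll": 0}
    - {"gripper": 8.5,"tx": -0.15,"ty": 0,"tz": 0,"roll": 0}
    - {"gripper": 8.5,"tx": -0.2,"ty": 0,"tz": 0,"roll": 0}
    - {"gripper": 8.5,"tx": -0.25,"ty": 0,"tz": 0,"roll": 0}
    - {"gripper": 8.5,"tx": -0.25,"ty": 0,"tz": 0,"roll": 0}

```text
time_s: 4.0
tool_pos: [0.4928, 0.0792, 0.1022]
tool_rot: [-3.14, -0.003, 1.785]
contact_force: [-2.2, 8.9, 2.4]
gripper_width: 0.0851
grip_force: 4.5
```

```bash
python3 -c "
from h import *
uv()"
```

```text
u,v 0.4984 -0.0276
t 4.0 pos [0.4928 0.0792 0.1022] zax [-0.002  0.002 -1.   ] yang 12.3 F [-2.2  8.9  2.4] w 0.0851 
 delta [0. 0. 0.] roll 0.5
```

>>> carry_out:
  deltas:
    - {"gripper": 8.5,"tx": 0.7,"ty": 0,"tz": 0,"roll": 0}
    - {"gripper": 8.5,"tx": 1.5,"ty": -0.5,"tz": 0,"roll": 0}
    - {"gripper": 8.5,"tx": 1.5,"ty": -3.5,"tz": 0,"roll": 0}
    - {"gripper": 8.5,"tx": 1.5,"ty": -4,"tz": -2,"roll": 0}
    - {"gripper": 8.5,"tx": 1,"ty": -4,"tz": -4.8,"roll": 0}

```text
time_s: 4.42
tool_pos: [0.4465, 0.0793, 0.1482]
tool_rot: [-3.132, -0.002, 1.786]
contact_force: [1.0, 0.6, 0.1]
gripper_width: 0.0852
grip_force: 0.0
```

>>> carry_out:
  deltas:
    - {"gripper": 8.5,"tx": -2,"ty": 0,"tz": 0,"roll": 0}
    - {"gripper": 8.5,"tx": -4,"ty": 0,"tz": 0,"roll": 0}
    - {"gripper": 8.5,"tx": -5.9,"ty": 0,"tz": 0,"roll": 0}
    - {"gripper": 8.5,"tx": -5.9,"ty": 0,"tz": 0,"roll": 0}
    - {"gripper": 8.5,"tx": -5.9,"ty": 0,"tz": 0,"roll": 0}

```text
time_s: 4.83
tool_pos: [0.465, 0.021, 0.1503]
tool_rot: [-3.141, 0.0, 1.783]
contact_force: [0.9, -0.3, -0.1]
gripper_width: 0.0846
grip_force: 0.0
```

Run:
```python
from h import *
uv();im,d,P=shot('wrist','w2')
im2,d2,P2=shot('side','s2');a=cv2.imread('pics/w2.png');b=cv2.resize(im2[150:270,300:440,::-1],None,fx=3,fy=3,interpolation=cv2.INTER_CUBIC)
cv2.imwrite('pics/c2.png',np.hstack([cv2.resize(a,(380,360)),b]))
im=im2.astype(int);P=P2
m=(im.max(-1)<75)&(abs(P[...,0]-.557)<.03)&(abs(P[...,1]-.037)<.03)&(abs(P[...,2]-.14)<.015);print(m.sum(),P[m].mean(0))
```

```text
u,v 0.4588 -0.0786
t 4.83 pos [0.465  0.021  0.1503] zax [-0. -0. -1.] yang 12.2 F [ 0.9 -0.3 -0.1] w 0.0846 
 delta [0. 0. 0.] roll 0.4
55 [0.55733393 0.03549273 0.14050528]
```

View pics/c2.png

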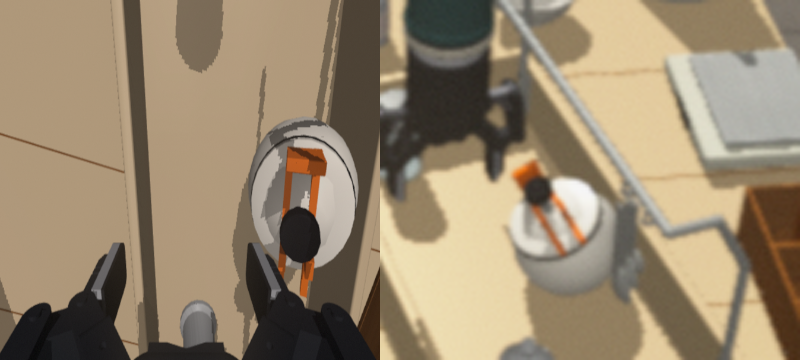

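>>> carry_out:
  deltas:
    - {"gripper": 8.5,"tx": 0,"ty": 0,"tz": 1.2,"roll": 0}
    - {"gripper": 8.5,"tx": 0,"ty": 1,"tz": 1.2,"roll": 0}
    - {"gripper": 8.5,"tx": 0,"ty": 2,"tz": 1.2,"roll": 0}
    - {"gripper": 8.5,"tx": 0,"ty": 2.7,"tz": 1.2,"roll": 0}
    - {"gripper": 8.5,"tx": 0,"ty": 2.8,"tz": 1.5,"roll": 0}

```text
time_s: 5.35
tool_pos: [0.496, 0.0278, 0.1362]
tool_rot: [3.138, 0.001, 1.786]
contact_force: [0.5, -0.4, -0.1]
gripper_width: 0.0852
grip_force: 0.0
```

>>> carry_out:
  deltas:
    - {"gripper": 8.5,"tx": 0,"ty": 0,"tz": 0.2,"roll": 0}
    - {"gripper": 8.5,"tx": 0,"ty": 0,"tz": 0.4,"roll": 0}
    - {"gripper": 8.5,"tx": 0,"ty": 0,"tz": 0.6,"roll": 0}
    - {"gripper": 8.5,"tx": 0,"ty": 0,"tz": 0.8,"roll": 0}
    - {"gripper": 8.5,"tx": 0,"ty": 0,"tz": 0.8,"roll": 0}

```text
time_s: 5.77
tool_pos: [0.492, 0.0272, 0.1269]
tool_rot: [-3.14, -0.0, 1.785]
contact_force: [0.5, -0.4, 0.2]
gripper_width: 0.085
grip_force: 0.0
```

```bash
python3 -c "
from h import *
uv()"
```

```text
u,v 0.4864 -0.0782
t 5.77 pos [0.492  0.0272 0.1269] zax [-0.001 -0.    -1.   ] yang 12.3 F [ 0.5 -0.4  0.2] w 0.085 
 delta [0. 0. 0.] roll 0.5
```

>>> carry_out:
  deltas:
    - {"gripper": 8.5,"tx": 0,"ty": 0.1,"tz": 0.2,"roll": 0}
    - {"gripper": 8.5,"tx": 0,"ty": 0.2,"tz": 0.4,"roll": 0}
    - {"gripper": 8.5,"tx": 0,"ty": 0.3,"tz": 0.6,"roll": 0}
    - {"gripper": 8.5,"tx": 0,"ty": 0.3,"tz": 0.6,"roll": 0}
    - {"gripper": 8.5,"tx": 0,"ty": 0.3,"tz": 0.6,"roll": 0}

```text
time_s: 6.18
tool_pos: [0.4957, 0.0278, 0.1213]
tool_rot: [-3.142, 0.0, 1.785]
contact_force: [-0.2, -0.3, 0.5]
gripper_width: 0.0857
grip_force: 0.3
```

```bash
python3 -c "
from h import *
uv()"
```

```text
u,v 0.4902 -0.0784
t 6.18 pos [0.4957 0.0278 0.1213] zax [-0. -0. -1.] yang 12.3 F [-0.2 -0.3  0.5] w 0.0857 
 delta [0. 0. 0.] roll 0.5
```

>>> carry_out:
  deltas:
    - {"gripper": 8.5,"tx": 0,"ty": 0,"tz": 0.1,"roll": 0}
    - {"gripper": 8.5,"tx": 0,"ty": 0,"tz": 0.2,"roll": 0}
    - {"gripper": 8.5,"tx": 0,"ty": 0.0,"tz": 0.3,"roll": 0}
    - {"gripper": 8.5,"tx": 0,"ty": 0.0,"tz": 0.3,"roll": 0}
    - {"gripper": 8.5,"tx": 0,"ty": 0.0,"tz": 0.3,"roll": 0}

```text
time_s: 6.6
tool_pos: [0.4966, 0.028, 0.1189]
tool_rot: [3.139, 0.0, 1.785]
contact_force: [-0.3, 0.5, 6.1]
gripper_width: 0.0845
grip_force: 2.6
```

Run:
```python
from h import *
uv();shot('wrist','w3');a=cv2.imread('pics/w3.png')
im2,d2,P2=shot('side','s3');b=cv2.resize(im2[180:240,320:390,::-1],None,fx=6,fy=6,interpolation=cv2.INTER_CUBIC)
cv2.imwrite('pics/c3.png',np.hstack([cv2.resize(a[150:400,360:560],(288,360)),b]))
```

```text
u,v 0.4912 -0.0784
t 6.6 pos [0.4966 0.028  0.1189] zax [ 0.002  0.    -1.   ] yang 12.3 F [-0.3  0.5  6.1] w 0.0845 
 delta [0. 0. 0.] roll 0.5
```

View pics/c3.png

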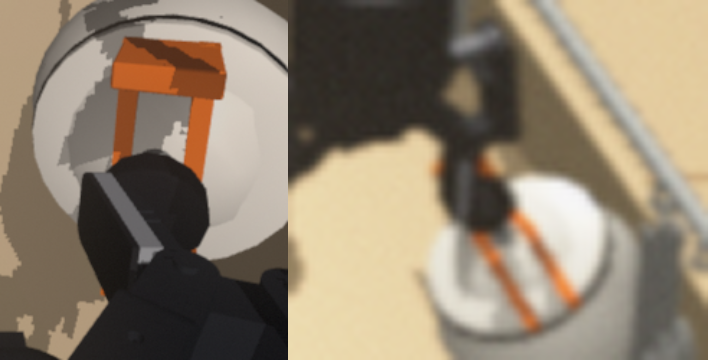

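>>> carry_out:
  deltas:
    - {"gripper": 8.5,"tx": 0,"ty": 0,"tz": -0.25,"roll": 0}
    - {"gripper": 8.5,"tx": 0,"ty": 0,"tz": -0.5,"roll": 0}
    - {"gripper": 8.5,"tx": 0,"ty": 0.4,"tz": -0.5,"roll": 0}
    - {"gripper": 8.5,"tx": 0,"ty": 0.4,"tz": -0.3,"roll": 0}
    - {"gripper": 8.5,"tx": 0,"ty": 0.4,"tz": -0.2,"roll": 0}

```text
time_s: 7.12
tool_pos: [0.5007, 0.029, 0.1206]
tool_rot: [3.139, 0.0, 1.785]
contact_force: [-0.3, 0.7, 5.9]
gripper_width: 0.0854
grip_force: 2.8
```

>>> carry_out:
  deltas:
    - {"gripper": 8.5,"tx": 0,"ty": 0.1,"tz": 0.2,"roll": 0}
    - {"gripper": 8.5,"tx": 0,"ty": 0.2,"tz": 0.4,"roll": 0}
    - {"gripper": 8.5,"tx": 0,"ty": 0.3,"tz": 0.6,"roll": 0}
    - {"gripper": 8.5,"tx": 0,"ty": 0.4,"tz": 0.8,"roll": 0}
    - {"gripper": 8.5,"tx": 0,"ty": 0.4,"tz": 0.8,"roll": 0}

```text
time_s: 7.53
tool_pos: [0.5046, 0.0299, 0.1127]
tool_rot: [3.14, 0.0, 1.785]
contact_force: [-1.0, 1.0, 8.8]
gripper_width: 0.0847
grip_force: 4.1
```

```bash
python3 -c "
from h import *
uv()"
```

```text
u,v 0.4993 -0.0782
t 7.53 pos [0.5046 0.0299 0.1127] zax [ 0.002  0.    -1.   ] yang 12.3 F [-1.   1.   8.8] w 0.0847 
 delta [0. 0. 0.] roll 0.5
```

>>> carry_out:
  deltas:
    - {"gripper": 8.5,"tx": 0,"ty": 0.1,"tz": 0.2,"roll": 0}
    - {"gripper": 8.5,"tx": 0,"ty": 0.2,"tz": 0.4,"roll": 0}
    - {"gripper": 8.5,"tx": 0,"ty": 0.3,"tz": 0.6,"roll": 0}
    - {"gripper": 8.5,"tx": 0,"ty": 0.4,"tz": 0.8,"roll": 0}
    - {"gripper": 8.5,"tx": 0,"ty": 0.5,"tz": 1.0,"roll": 0}

```text
time_s: 7.95
tool_pos: [0.5091, 0.031, 0.103]
tool_rot: [3.14, -0.0, 1.785]
contact_force: [-3.2, 1.8, 11.2]
gripper_width: 0.0856
grip_force: 6.1
```

```bash
python3 -c "
from h import *
uv()"
```

```text
u,v 0.504 -0.0782
t 7.95 pos [0.5091 0.031  0.103 ] zax [ 0.002  0.    -1.   ] yang 12.3 F [-3.2  1.8 11.2] w 0.0856 
 delta [0. 0. 0.] roll 0.5
```

>>> carry_out:
  deltas:
    - {"gripper": 8.5,"tx": 0,"ty": 0.05,"tz": 0.1,"roll": 0}
    - {"gripper": 8.5,"tx": 0,"ty": 0.1,"tz": 0.2,"roll": 0}
    - {"gripper": 8.5,"tx": 0,"ty": 0.13,"tz": 0.25,"roll": 0}
    - {"gripper": 8.5,"tx": 0,"ty": 0.15,"tz": 0.3,"roll": 0}
    - {"gripper": 8.5,"tx": 0,"ty": 0.15,"tz": 0.3,"roll": 0}

```text
time_s: 8.37
tool_pos: [0.5096, 0.0311, 0.1023]
tool_rot: [3.141, 0.0, 1.786]
contact_force: [-15.5, -0.4, 37.8]
gripper_width: 0.0852
grip_force: 20.2
```

```bash
python3 -c "
from h import *
uv()"
```

```text
u,v 0.5045 -0.0781
t 8.37 pos [0.5096 0.0311 0.1023] zax [ 0.001 -0.    -1.   ] yang 12.3 F [-15.5  -0.4  37.8] w 0.0852 
 delta [0. 0. 0.] roll 0.5
```

>>> carry_out:
  deltas:
    - {"gripper": 8.5,"tx": 0,"ty": -0.08,"tz": -0.15,"roll": 0}
    - {"gripper": 8.5,"tx": 0,"ty": -0.15,"tz": -0.3,"roll": 0}
    - {"gripper": 8.5,"tx": 0,"ty": -0.25,"tz": -0.5,"roll": 0}
    - {"gripper": 8.5,"tx": 0,"ty": -0.35,"tz": -0.7,"roll": 0}
    - {"gripper": 8.5,"tx": 0,"ty": -0.45,"tz": -0.9,"roll": 0}

```text
time_s: 8.78
tool_pos: [0.5063, 0.0303, 0.1092]
tool_rot: [3.139, 0.0, 1.785]
contact_force: [-2.2, 1.7, 8.9]
gripper_width: 0.0847
grip_force: 4.4
```

>>> carry_out:
  deltas:
    - {"gripper": 8.5,"tx": 0,"ty": -0.1,"tz": -0.2,"roll": 0}
    - {"gripper": 8.5,"tx": 0,"ty": -0.2,"tz": -0.4,"roll": 0}
    - {"gripper": 8.5,"tx": 0,"ty": -0.3,"tz": -0.6,"roll": 0}
    - {"gripper": 8.5,"tx": 0,"ty": -0.4,"tz": -0.8,"roll": 0}
    - {"gripper": 8.5,"tx": 0,"ty": -0.5,"tz": -1.0,"roll": 0}

```text
time_s: 9.2
tool_pos: [0.5016, 0.0292, 0.119]
tool_rot: [3.139, 0.0, 1.785]
contact_force: [0.6, 2.4, 7.0]
gripper_width: 0.0849
grip_force: 2.7
```

```bash
python3 -c "
from h import *
uv()"
```

```text
u,v 0.4963 -0.0783
t 9.2 pos [0.5016 0.0292 0.119 ] zax [ 0.002  0.    -1.   ] yang 12.3 F [0.6 2.4 7. ] w 0.0849 
 delta [0. 0. 0.] roll 0.5
```

>>> carry_out:
  deltas:
    - {"gripper": 8.5,"tx": 0,"ty": -0.05,"tz": -0.1,"roll": 0}
    - {"gripper": 8.5,"tx": 0,"ty": -0.1,"tz": -0.2,"roll": 0}
    - {"gripper": 8.5,"tx": 0,"ty": -0.15,"tz": -0.3,"roll": 0}
    - {"gripper": 8.5,"tx": 0,"ty": -0.2,"tz": -0.4,"roll": 0}
    - {"gripper": 8.5,"tx": 0,"ty": -0.25,"tz": -0.5,"roll": 0}

```text
time_s: 9.62
tool_pos: [0.4987, 0.0285, 0.1235]
tool_rot: [3.141, 0.0, 1.785]
contact_force: [-0.2, -0.6, 0.7]
gripper_width: 0.085
grip_force: 0.0
```

>>> carry_out:
  deltas:
    - {"gripper": 8.5,"tx": 0,"ty": -0.1,"tz": -0.2,"roll": 0}
    - {"gripper": 8.5,"tx": 0,"ty": -0.2,"tz": -0.4,"roll": 0}
    - {"gripper": 8.5,"tx": 0,"ty": -0.5,"tz": -1.0,"roll": 0}
    - {"gripper": 8.5,"tx": 0,"ty": -1.5,"tz": -1.5,"roll": 0}
    - {"gripper": 8.5,"tx": 0,"ty": -4.0,"tz": -1.8,"roll": 0}

```text
time_s: 10.03
tool_pos: [0.4616, 0.0197, 0.1424]
tool_rot: [3.137, 0.001, 1.786]
contact_force: [0.8, 0.5, -0.1]
gripper_width: 0.0849
grip_force: 0.0
```

Run:
```python
from h import *
uv();im,d,P=shot('wrist','w4')
k=(im.max(-1)<75)&(abs(P[...,0]-.557)<.025)&(abs(P[...,1]-.037)<.025)&(P[...,2]<.17)&(P[...,2]>.09)
print('knob',k.sum(),np.median(P[k],0))
im2,d2,P2=shot('side','s4')
b=cv2.resize(im2[150:270,300:440,::-1],None,fx=3,fy=3,interpolation=cv2.INTER_CUBIC)
cv2.imwrite('pics/c4.png',np.hstack([cv2.resize(im[:,:,::-1],(380,360)),b]))
i=im2.astype(int);P=P2
m=(i.max(-1)<75)&(abs(P[...,0]-.557)<.03)&(abs(P[...,1]-.037)<.03)&(abs(P[...,2]-.14)<.02);print(m.sum(),P[m].mean(0))
```

```text
u,v 0.4552 -0.0791
t 10.03 pos [0.4616 0.0197 0.1424] zax [ 0.004 -0.    -1.   ] yang 12.3 F [ 0.8  0.5 -0.1] w 0.0849 
 delta [0. 0. 0.] roll 0.5
knob 3720 [0.55420674 0.04035686 0.1400946 ]
55 [0.55719729 0.03567017 0.14064157]
```

View pics/c4.png

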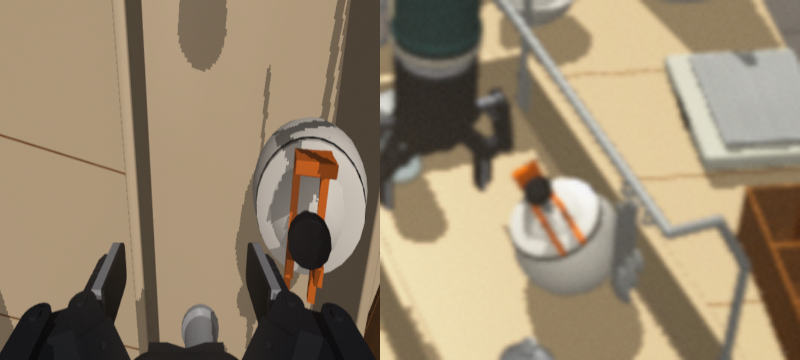

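```bash
python3 -c "
from station import *
print(sign_off())"
```

```text
the job is handed in; nothing more can be done
None
```

The job is handed in after about 10 s of robot time: lock slide pushed to its stop, knob pressed to its stop and eased back up at about 25 mm/s with no sign of snapping; the last images show the knob up, the slide in and the arm clear, but I had to keep the tool vertical instead of leaning 20 degrees (the moves have no tilt), pressing with one open finger and with no contact with the rail, spoons, shaker or grinder seen.

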